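# Clear the sawing board and hold the hook bar against its fence

### The arm

A 6-joint arm with a two-finger parallel gripper is mounted at the origin on the work surface. World frame = base frame: x ahead of the robot, y to its left, z up, the work surface at z = 0. Lengths are in m, angles in rad, forces in N, time in s.
With the tool pointing down it reaches from about 0.375 to 0.9 m from the base axis. Payload 3.1 kg.
Tool frame: the origin (TCP) lies on the centre line of the jaws, within the pads' length; the fingertips stand 19 mm ahead of it and the grasp point (between the pads) is the TCP; z points along the fingers, y is the line along which they close (so a half turn about z gives the same grasp; the last joint's range is limited). The gripper opens to 85 mm and grips with 20 to 120 N. Pads are 22 mm wide; open, the fingers measure 114 mm over their backs; the gripper's body (76 mm by 85 mm) begins 54 mm behind the grasp point. The pads swing forward as they close: fully open they stand 13 mm farther back than shut.
Start: joints at [1.163, 0.527, 1.433, -0, 1.181, -0.178], TCP at [0.142, 0.609, 0.25] pointing down, gripper open.
Joint ranges: [-3.08, 3.08], [-0.75, 2.2], [0.22, 2.44], [-1.43, 4.57], [0, 2.65], [-2.85, 2.85]. Speed limits (rad/s): [2.79, 2.79, 3.14, 3.14, 3.14, 3.14].

### API

Orientations are given as a unit quaternion [x, y, z, w].
In Python, from station import manip gives the robot as it stands.
- The arm moves only by the tool servo_tool, never from a script. Its argument "rows" is a list that holds one entry, the list of rows, each a list of 7 numbers: the turn, a rotation vector about the tool's x, y, z in degrees, then the shift along the tool's x, y, z in m, then the gripper command: -1 is shut, 1 is fully open, values between are in proportion. In form: [[[wx, wy, wz, tx, ty, tz, jaw], ...]]. A call has 1 to 8 rows; each row shifts and turns the commanded pose from where the row before left it, along the tool's axes as they then stand; what a row does not reach is not made up. A row lasts 1/12 s, in which the tool goes at most 41.7 mm and 7.16 degrees, less where a joint would pass 70% of its speed; a pose out of reach is approached as far as the arm can. A call is refused whole if a number of a shift passes 0.0417 or a number of a turn 7.16, either way. A call with a gripper value outside its range is refused whole. The fingers move at their own pace and stop on an object; "squeeze" is the grip in N (left out, the last holds). Time passes only in rows, so rows that do not move let the fingers close. It gives the time, the measured TCP pose, the force, the opening and the grip force at its end, in the units of the state.
- manip.sense(): the state, without advancing time (a new reading comes with each control period).
- manip.snapshot(name): name is "scene" or "top"; returns the picture (480x640x3 uint8, blue, green, red); there is no depth.
- manip.camera_info(name): a dict with "K" (3x3 intrinsics, pixels), "k1" (the pictures are not rectified: a ray, as slopes to the right and down, at radius r is drawn at 1 + k1 r^2 times it, then the intrinsics apply), "camera_from_world" (4x4, takes a point from world to camera coordinates). Camera axes: x right, y down, z forward; pixel columns grow to the right and rows downward; lengths in m; the calibration is good to about 2 mm. A picture is of the moment at which its call begins. camera_info takes no time and is no camera call.
- manip.sign_off(): hands the job in; it is judged then, once.
The state is a dict: "t": time; "q": joint angles; "qd": joint speeds; "tau": joint torques, N m; "tcp_pos": TCP position; "tool_rot": TCP orientation; "force": force on the tool from outside, world axes, zero at the start; "ft_torque": the same for the moment, N m; "finger_gap": opening from 0.0 (shut) to 1.0 (fully open); "gripper_force": force on a finger pad.
Only numpy, scipy, OpenCV 4.12 (cv2) and the standard library are available. Lean on these libraries where they do the work, as an engineer would, in place of code of your own. Each camera call takes 0.05 s, during which the arm holds its last target. There are 200 camera calls.

### The job

Take the scraper block and sweep the four sharp sawn-off ends of metal off the wooden sawing board with it, keeping your fingers off them, then stand the scraper block upright on the table, off the board. Then lay the aluminium hook bar flat on the board, hooks up, lengthwise along the fence and about midway, and press it flush against the fence with a steady push of about 10 newtons, so that I can screw in the remaining hooks. Finish while still holding it pressed like that; do not knock the other tools and pots about.

Things in the scene. Friction and masses are not known exactly. Their poses are not given: they have to be found in the camera images.
- board: sawing board: a plywood board fixed to the table, 165 x 260 mm and 18 mm thick, with a wooden fence along its far long edge. Origin on the table level under the board, on its centre line; x points across the board to the fence, y along the fence, z up. The top is 18 mm above the origin. The board reaches from x = -90 mm to x = +75 mm and from y = -130 to +130 mm; the fence stands on it from x = +50 to +75 mm. All its other edges are open
- fence: the fence: a wooden strip 25 mm thick, 260 mm long, standing 20 mm above the board's top, rigid and fixed to the board. Origin at the centre of its underside, axes as the board's; its working face is 12.5 mm from the origin towards -x
- fence_face (a point): the middle of the fence's working face, 10 mm above the board's top, axes as the board's (the face looks to -x)
- bar: the hook bar: flat aluminium bar 40 mm wide, 200 mm long, 15 mm thick, 0.26 to 0.42 kg, lying flat on the table beside the board. Origin at the centre of its underside, y along its length, z up. In its top are three small tapped holes (at y = -40, 0 and +40 mm) and two brass cup hooks at y = -80 and +80 mm, which stand 27 mm above its top; the stretch between them is free to grip
- scraper: scraper block: a wooden hand block on a black rubber sole, standing upright on the table on the other side of the board from the bar. Sole 110 x 28 mm, 14 mm high; wooden grip above it 106 x 24 mm, up to 60 mm; 0.11 to 0.18 kg. Origin at the centre of its underside, x along its length, z up
- offcut1: one of four sharp sawn-off ends of the aluminium bar, a plain flat piece 40 x 15 mm and 8 mm thick (13 g), lying flat on the board within 90 mm of the fence and at least 40 mm from either end of the board; origin at the centre of its underside, x along its 40 mm length
- offcut2: one of four sharp sawn-off ends of the aluminium bar, a plain flat piece 40 x 15 mm and 10 mm thick (16 g), lying flat on the board within 90 mm of the fence and at least 40 mm from either end of the board; origin at the centre of its underside, x along its 40 mm length
- offcut3: one of four sharp sawn-off ends of the aluminium bar, a plain flat piece 40 x 15 mm and 12 mm thick (19 g), lying flat on the board within 90 mm of the fence and at least 40 mm from either end of the board; origin at the centre of its underside, x along its 40 mm length
- offcut4: one of four sharp sawn-off ends of the aluminium bar, a plain flat piece 40 x 15 mm and 8 mm thick (13 g), lying flat on the board within 90 mm of the fence and at least 40 mm from either end of the board; origin at the centre of its underside, x along its 40 mm length
- pliers_a: red-handled pliers, 140 mm long and 12 mm high, lying beyond the board on the left; leave alone. Origin on the table under it
- pliers_b: red-handled pliers, 140 mm long and 12 mm high, between the board and the robot; leave alone. Origin on the table under it
- bowl: white bowl of beads, 124 mm across and 42 mm high, to the left; leave alone. Origin on the table under it
- tape: roll of paper tape beyond the board, 60 mm across, 16 mm high; leave alone. Origin on the table under it
- spool: white spool of thread, 68 mm across and 40 mm high, to the right; leave alone. Origin on the table under it
- saw: small hacksaw lying beyond the board on the right, 25 mm high; leave alone. Origin on the table under it
- dish: square white dish of spare brass hooks, 70 mm wide, 18 mm high, far left; leave alone. Origin on the table under it

How it is judged:
On the way, in this order (a step that is already met when the one before it is completed fails the run):
1. all four sawn-off ends are off the board while the scraper block is still held in the gripper and the bar is not yet on the board ((height (world z) of offcut1 below 0.014 m or y of offcut1 in the frame of board above 0.14 m or y of offcut1 in the frame of board below -0.14 m or x of offcut1 in the frame of board below -0.1 m or x of offcut1 in the frame of board above 0.085 m) and (height (world z) of offcut2 below 0.014 m or y of offcut2 in the frame of board above 0.14 m or y of offcut2 in the frame of board below -0.14 m or x of offcut2 in the frame of board below -0.1 m or x of offcut2 in the frame of board above 0.085 m) and (height (world z) of offcut3 below 0.014 m or y of offcut3 in the frame of board above 0.14 m or y of offcut3 in the frame of board below -0.14 m or x of offcut3 in the frame of board below -0.1 m or x of offcut3 in the frame of board above 0.085 m) and (height (world z) of offcut4 below 0.014 m or y of offcut4 in the frame of board above 0.14 m or y of offcut4 in the frame of board below -0.14 m or x of offcut4 in the frame of board below -0.1 m or x of offcut4 in the frame of board above 0.085 m) and contact force between scraper and the fingers above 1 N and height (world z) of bar below 0.01 m), for 0.1 s.
2. the scraper block stands upright on the table, let go (height (world z) of scraper below 0.008 m and angle between scraper's own z axis and vertical below 0.15 rad and contact force between scraper and the arm below 0.1 N and contact force between scraper and the fingers below 0.1 N), for 0.2 s.
At the end, for the whole second after the job is handed in: Bar flat on the board, hooks up, flush to the fence (2.5 mm, 0.015 rad), its middle within 30 mm of the fence's middle, held pressed on the fence by the fingers with 5 to 16 N; scraper block upright on the table, not touched; all four sawn-off ends off the board (all of step 2 and (height (world z) of offcut1 below 0.014 m or y of offcut1 in the frame of board above 0.14 m or y of offcut1 in the frame of board below -0.14 m or x of offcut1 in the frame of board below -0.1 m or x of offcut1 in the frame of board above 0.085 m) and (height (world z) of offcut2 below 0.014 m or y of offcut2 in the frame of board above 0.14 m or y of offcut2 in the frame of board below -0.14 m or x of offcut2 in the frame of board below -0.1 m or x of offcut2 in the frame of board above 0.085 m) and (height (world z) of offcut3 below 0.014 m or y of offcut3 in the frame of board above 0.14 m or y of offcut3 in the frame of board below -0.14 m or x of offcut3 in the frame of board below -0.1 m or x of offcut3 in the frame of board above 0.085 m) and (height (world z) of offcut4 below 0.014 m or y of offcut4 in the frame of board above 0.14 m or y of offcut4 in the frame of board below -0.14 m or x of offcut4 in the frame of board below -0.1 m or x of offcut4 in the frame of board above 0.085 m) and z of bar in the frame of board between 0.015 and 0.021 m and angle between bar's own z axis and vertical below 0.03 rad and x of bar in the frame of board above 0.0275 m and angle between the y axis of bar and the y axis of board, either way round below 0.015 rad and y of bar in the frame of board between -0.03 and 0.03 m and contact force between bar and fence between 5 and 16 N and contact force between bar and the fingers above 3 N and contact force between bar and scraper below 0.1 N and linear speed of bar below 0.01 m/s); the arm keeps its last pose, push and grip.
It fails at once if the gripper or arm touches a sawn-off end (contact force between any of the fingers, the arm and offcut1 above 0.5 N or contact force between any of the fingers, the arm and offcut2 above 0.5 N or contact force between any of the fingers, the arm and offcut3 above 0.5 N or contact force between any of the fingers, the arm and offcut4 above 0.5 N).
It fails at once if another tool or pot is moved by more than 20 mm (distance of any of pliers_a, pliers_b, bowl, tape, spool, saw, dish from where it was at the start of the episode above 0.02 m).
It also fails if it takes over 72 s, if anything falls off the work surface, if the arm or the gripper's body presses on something with over 40 N, if the wrist force passes 120 N, or if a joint passes its speed limit or range.

## Working session

There is one attempt and no reset: what is moved stays moved. The work goes in short steps, Python scripts to look and compute and a tool call to move; the robot and the scene stay as the last step left them, time stands still between calls to the robot, and variables do not carry over. Pictures are saved under pics/ and viewed, at most 10 in all, crops included, and the job is handed in when it is done.

Besides the shell and the picture viewer there is one more tool, called as name(argument=value, ...), one argument or row to a line, values as JSON. servo_tool: Moves the arm, as the interface text tells. Its arguments: {"type":"object","properties":{"rows":{"type":"array","items":{"type":"array","items":{"type":"array","items":{"type":"number"}}}},"squeeze":{"type":"number"}},"required":["rows"]}

```bash
mkdir -p pics; ls
python3 - <<'E'
from station import manip
import cv2
for n in("scene","top"):
    cv2.imwrite(f"pics/{n}0.png",manip.snapshot(n)); i=manip.camera_info(n); print(n,i)
print(manip.sense())
E
```

```text
pics
scene {'K': array([[446.20578955,   0.        , 332.66062812],
       [  0.        , 446.20578955, 237.98679022],
       [  0.        ,   0.        ,   1.        ]]), 'k1': -0.11201824279025938, 'camera_from_world': array([[ 0.2483202 ,  0.96867697,  0.00141425, -0.11811286],
       [ 0.73223261, -0.18675151, -0.65494983, -0.39218395],
       [-0.63417071,  0.16367283, -0.75567104,  1.25448028],
       [ 0.        ,  0.        ,  0.        ,  1.        ]])}
top {'K': array([[573.2645972 ,   0.        , 317.35377681],
       [  0.        , 573.2645972 , 227.23426472],
       [  0.        ,   0.        ,   1.        ]]), 'k1': 0.03508031686351609, 'camera_from_world': array([[ 0.0277431 , -0.99958899,  0.00722262, -0.01257109],
       [-0.99290032, -0.02839209, -0.1155112 ,  0.5904188 ],
       [ 0.11566879, -0.0039667 , -0.99327992,  1.21647719],
       [ 0.        ,  0.        ,  0.        ,  1.        ]])}
{'t': 0.1, 'q': array([ 1.16348909e+00,  5.28399328e-01,  1.43377553e+00,  1.08472855e-06,
        1.18144176e+00, -1.78515355e-01]), 'qd': array([-0.00085094, -0.00293506, -0.00212654, -0.00180712, -0.00340812,
       -0.00105325]), 'tau': array([-5.67234383e-05, -4.43303239e+01, -1.78587431e+01, -2.21114769e-04,
        3.83763647e-03, -4.27482604e-06]), 'tcp_pos': array([0.14148196, 0.60814044, 0.24941497]), 'tool_rot': array([ 1.14146747e-01,  9.93463384e-01, -9.68732240e-04, -2.92680055e-04]), 'force': array([-0.4655327 ,  0.78644298,  0.38647117]), 'ft_torque': array([0.01953339, 0.00151985, 0.0097796 ]), 'gripper_force': 0.0, 'finger_gap': 1.0010552077234731}
```

View pics/scene0.png

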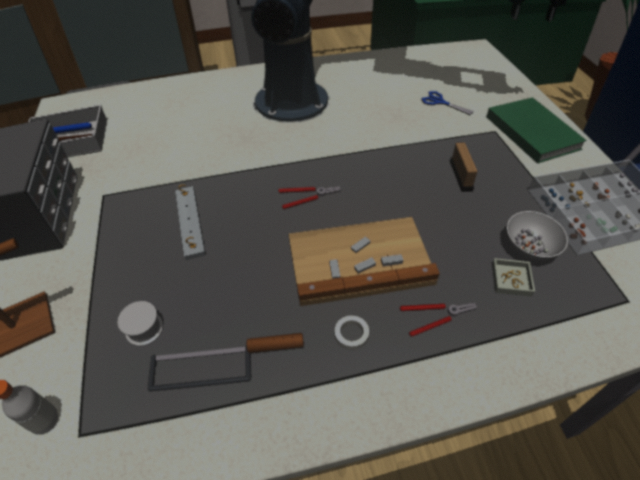

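View pics/top0.png

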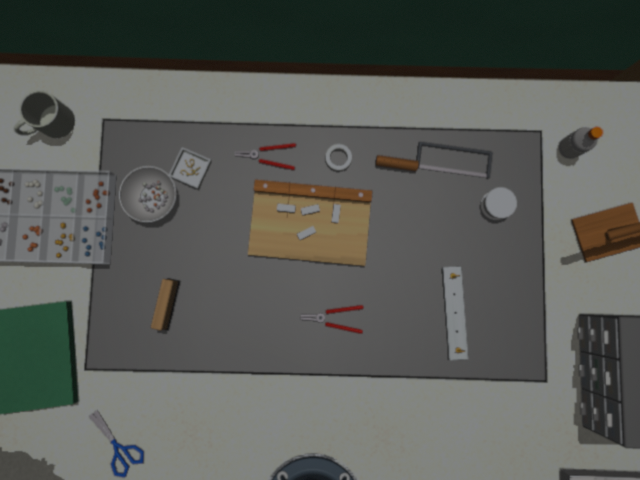

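The top view shows the board at about px (310,225), with the fence along its upper edge and the offcuts at (286,208), (310,210), (336,213) and (306,233). The scraper is at (165,304), the bar at (455,312), and pliers_b sits below the board.

```bash
cat > h.py <<'E'
import numpy as np,cv2
from station import manip
from scipy.spatial.transform import Rotation as R
def ray(n,px,z):
    i=manip.camera_info(n);d=np.array([i['k1'],0,0,0,0.])
    p=cv2.undistortPoints(np.float64(px).reshape(-1,1,2),i['K'],d)
    # model is u*(1+k1 r^2), same as cv2
    p=np.c_[p[:,0],np.ones(len(p))];T=i['camera_from_world']
    c=-T[:3,:3].T@T[:3,3];w=p@T[:3,:3]
    return c+w*((z-c[2])/w[:,2])[:,None]
def rects(img,mask,box,z,n="top",amin=30):
    x0,y0,x1,y1=box;m=np.zeros(mask.shape,np.uint8);m[y0:y1,x0:x1]=mask[y0:y1,x0:x1]
    cs,_=cv2.findContours(m,cv2.RETR_EXTERNAL,cv2.CHAIN_APPROX_NONE)
    for c in cs:
        if cv2.contourArea(c)<amin: continue
        P=ray(n,c[:,0].astype(float),z)[:,:2]
        r=cv2.minAreaRect((P*1000).astype(np.float32))
        print(np.round(r[0],1),np.round(r[1],1),round(r[2],1),'px',c[:,0].mean(0).round(), 'corners',cv2.boxPoints(r).round().tolist())
def st():
    s=manip.sense();e=R.from_quat(s['tool_rot']).as_matrix()
    print('t',round(s['t'],2),'tcp',(s['tcp_pos']*1000).round(1),'x',e[:,0].round(3),'y',e[:,1].round(3),'F',s['force'].round(1),'gap',round(s['finger_gap'],3),'gf',s['gripper_force'],'q',s['q'].round(2))
E
python3 - <<'E'
from h import *
im=cv2.imread('pics/top0.png');h=cv2.cvtColor(im,cv2.COLOR_BGR2HSV);H,S,V=cv2.split(h)
wood=((S>70)&(V>70)&(H<30)).astype(np.uint8)*255
print('scraper');rects(im,wood,(140,265,190,345),.06)
print('board');rects(im,wood,(235,170,385,280),.018)
fen=((S>120)&(H<14)&(V>50)).astype(np.uint8)*255
print('fence');rects(im,fen,(245,170,385,205),.038)
grey=((S<50)&(V>110)).astype(np.uint8)*255
print('off');rects(im,grey,(255,196,365,255),.026)
print('bar');rects(im,grey,(425,250,485,375),.015)
print('pl_b');rects(im,((H<10)&(S>140)).astype(np.uint8)*255,(290,290,380,345),.006)
cv2.imwrite('pics/c0.png',np.hstack([cv2.resize(im[165:285,235:385],None,fx=3,fy=3,interpolation=2),cv2.resize(im[250:370,140:200],None,fx=3,fy=3)]))
st()
E
```

```text
scraper
[416.8 325.7] [ 23.4 105.3] 79.4 px [162. 304.] corners [[363.0, 324.0], [466.0, 305.0], [471.0, 328.0], [367.0, 347.0]]
board
[589.1  22.2] [259.3 140.7] 86.2 px [309. 229.] corners [[510.0, -103.0], [651.0, -112.0], [668.0, 147.0], [527.0, 156.0]]
[675.6  17. ] [263.   25.6] 86.2 px [313. 190.] corners [[654.0, -113.0], [680.0, -115.0], [697.0, 147.0], [671.0, 149.0]]
fence
off
[579.4  28.1] [15.8 39.3] 28.3 px [306. 232.] corners [[563.0, 42.0], [582.0, 7.0], [596.0, 15.0], [577.0, 49.0]]
[624.9 -35.3] [15.6 40. ] 83.3 px [336. 213.] corners [[604.0, -41.0], [644.0, -45.0], [646.0, -30.0], [606.0, -25.0]]
[632.   21.8] [14.8 40.1] 15.0 px [310. 209.] corners [[620.0, 39.0], [630.0, 0.0], [644.0, 4.0], [634.0, 43.0]]
[634.   74.8] [40.2 15.2] 85.3 px [286. 207.] corners [[625.0, 55.0], [640.0, 54.0], [643.0, 94.0], [628.0, 95.0]]
bar
[ 415.1 -300.5] [198.3  38.7] 4.0 px [455. 313.] corners [[315.0, -288.0], [318.0, -327.0], [515.0, -313.0], [513.0, -274.0]]
pl_b
[374.9 -59.2] [78.7  6.9] 79.7 px [344. 327.] corners [[364.0, -97.0], [371.0, -99.0], [385.0, -21.0], [379.0, -20.0]]
[414.9 -59.5] [ 7.6 80.1] 8.9 px [344. 309.] corners [[405.0, -21.0], [417.0, -100.0], [425.0, -99.0], [412.0, -19.0]]
t 0.1 tcp [141.5 608.1 249.4] x [-0.974  0.227  0.   ] y [ 0.227  0.974 -0.002] F [-0.5  0.8  0.4] gap 1.001 gf 0.0 q [ 1.16  0.53  1.43  0.    1.18 -0.18]
```

View pics/c0.png

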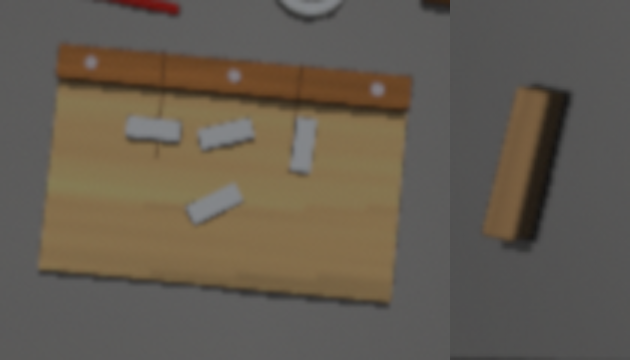

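The crop confirms the board, offcuts and scraper rectangles. I'll now fly above the scraper.

servo_tool(
  rows=[
    [[0,0,0,-0.0277,-0.0177,0.01,1],[0,0,0,-0.0277,-0.0177,0.01,1],[0,0,0,-0.0277,-0.0177,0.01,1],[0,0,0,-0.0277,-0.0177,0.01,1],[0,0,0,-0.0277,-0.0177,0.01,1],[0,0,0,-0.0277,-0.0177,0.01,1],[0,0,0,-0.0277,-0.0177,0.01,1],[0,0,0,-0.0277,-0.0177,0.01,1]],
  ],
  squeeze=50,
)

```text
t: 0.77
tcp_pos: [0.3261, 0.4192, 0.1697]
tool_rot: [0.114, 0.993, -0.0, -0.0]
force: [1.0, 0.2, -0.4]
finger_gap: 0.998
gripper_force: 0.0
```

servo_tool(
  rows=[
    [[0,0,0,-0.0277,-0.0177,0.01,1],[0,0,0,-0.0277,-0.0177,0.01,1],[0,0,0,-0.0277,-0.0177,0.01,1],[0,0,0,-0.0277,-0.0177,0.01,1],[0,0,-2.7,0,0,0,1],[0,0,0,0,0,0,1]],
  ],
)

```text
t: 1.27
tcp_pos: [0.4183, 0.3248, 0.1293]
tool_rot: [0.092, 0.996, -0.0, -0.001]
force: [-0.6, 0.0, 0.4]
finger_gap: 0.999
gripper_force: 0.0
```

Run:
```python
from h import *
st(); im=manip.snapshot("top");cv2.imwrite("pics/s1.png",np.vstack([manip.snapshot("scene")[80:280,300:640],im[220:420,60:400]]))
```

```text
t 1.27 tcp [418.3 324.8 129.3] x [-0.983  0.184  0.001] y [ 0.184  0.983 -0.001] F [-0.6  0.   0.4] gap 0.999 gf 0.0 q [ 0.45  0.58  1.78  0.    0.78 -0.94]
```

View pics/s1.png

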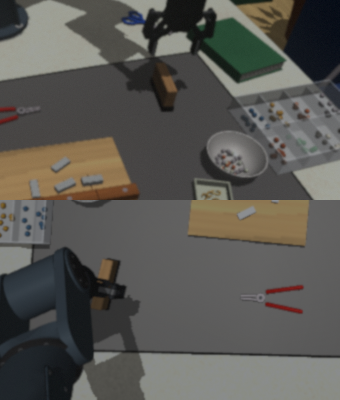

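servo_tool(
  rows=[
    [[0,0,0,0.0015,0.001,0.03,1],[0,0,0,0,0,0.03,1],[0,0,0,0,0,0.027,1],[0,0,0,0,0,0,1],[0,0,0,0,0,0,-1],[0,0,0,0,0,0,-1],[0,0,0,0,0,0,-1],[0,0,0,0,0,0,-1]],
  ],
)

```text
t: 2.03
tcp_pos: [0.4169, 0.3285, 0.0451]
tool_rot: [0.091, 0.996, 0.001, 0.002]
force: [0.0, -0.0, -0.3]
finger_gap: 0.452
gripper_force: 0.0
```

servo_tool(
  rows=[
    [[0,0,0,0,0,0,-1],[0,0,0,0,0,0,-1],[0,0,0,0,0,0,-1],[0,0,0,0,0,0,-1]],
  ],
)

```text
t: 2.37
tcp_pos: [0.4167, 0.3282, 0.0448]
tool_rot: [0.091, 0.996, 0.001, 0.001]
force: [-1.3, 0.7, 5.7]
finger_gap: 0.275
gripper_force: 50.0
```

Run:
```python
from h import *
st()
```

```text
t 2.37 tcp [416.7 328.2  44.8] x [-0.984  0.181 -0.002] y [0.181 0.984 0.002] F [-1.3  0.7  5.7] gap 0.275 gf 50.002883076667786 q [ 0.46  0.73  1.82  0.    0.59 -0.93]
```

servo_tool(
  rows=[
    [[0,0,0,0,0,-0.025,-1],[0,0,-6.6,0,0,-0.035,-1],[0,0,0,-0.0255,-0.0224,0,-1],[0,0,0,-0.0255,-0.0224,0,-1],[0,0,0,-0.0255,-0.0224,0,-1],[0,0,0,-0.0255,-0.0224,0,-1],[0,0,0,-0.0255,-0.0224,0,-1],[0,0,0,-0.0255,-0.0224,0,-1]],
  ],
)

```text
t: 3.03
tcp_pos: [0.5605, 0.182, 0.1038]
tool_rot: [0.033, 0.999, 0.0, 0.0]
force: [0.5, 0.3, -2.5]
finger_gap: 0.274
gripper_force: 49.6
```

servo_tool(
  rows=[
    [[0,0,0,-0.0255,-0.0224,0,-1],[0,0,0,-0.0255,-0.0224,0,-1],[0,0,0,0,0,0,-1],[0,0,0,0,0,0,-1]],
  ],
)

```text
t: 3.37
tcp_pos: [0.6091, 0.1334, 0.1036]
tool_rot: [0.035, 0.999, 0.0, 0.001]
force: [-0.5, -0.2, -2.6]
finger_gap: 0.27
gripper_force: 49.5
```

Run:
```python
from h import *
st(); im=manip.snapshot("top");cv2.imwrite("pics/s2.png",np.vstack([cv2.resize(manip.snapshot("scene")[150:320,230:550],None,fx=2,fy=2)[:300],cv2.resize(im[150:300,200:520],None,fx=2,fy=2)]))
```

```text
t 3.37 tcp [609.1 133.4 103.6] x [-0.998  0.07  -0.001] y [0.07  0.998 0.   ] F [-0.5 -0.2 -2.6] gap 0.27 gf 49.47309136390686 q [ 0.04  0.71  1.55  0.    0.88 -1.46]
```

View pics/s2.png

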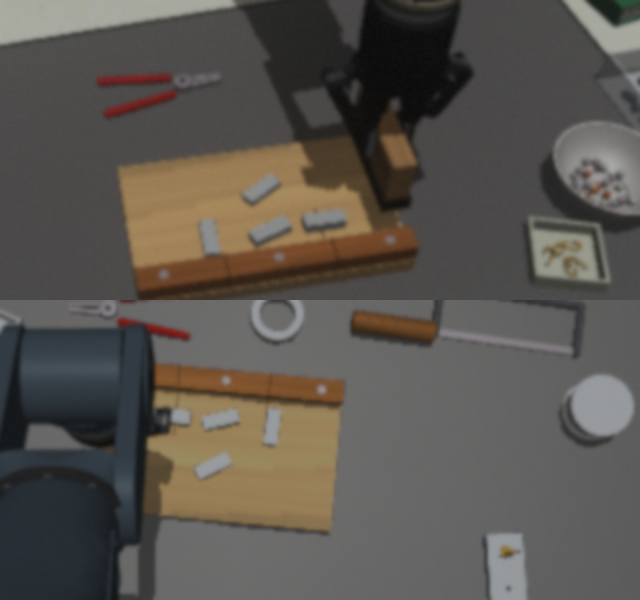

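servo_tool(
  rows=[
    [[0,0,0,0.0025,0,0.02,-1],[0,0,0,0,0,0.013,-1],[0,0,0,0,0,0.005,-1],[0,0,0,0,0,0,-1]],
  ],
)

```text
t: 3.8
tcp_pos: [0.6031, 0.1364, 0.0639]
tool_rot: [0.033, 0.999, -0.0, -0.002]
force: [-0.4, 0.4, -1.1]
finger_gap: 0.273
gripper_force: 49.6
```

Run:
```python
from h import *
st()
```

```text
t 3.8 tcp [603.1 136.4  63.9] x [-0.998  0.065  0.004] y [ 0.065  0.998 -0.   ] F [-0.4  0.4 -1.1] gap 0.273 gf 49.62600767612457 q [ 0.04  0.77  1.58  0.    0.8  -1.46]
```

servo_tool(
  rows=[
    [[0,0,0,-0.004,0,-0.001,-1],[0,0,0,0,-0.008,0,-1],[0,0,0,0,-0.008,0,-1],[0,0,0,0,-0.008,0,-1],[0,0,0,0,-0.008,0,-1],[0,0,0,0,-0.008,0,-1],[0,0,0,0,-0.008,0,-1],[0,0,0,0,-0.008,0,-1]],
  ],
)

```text
t: 4.47
tcp_pos: [0.6054, 0.0782, 0.0664]
tool_rot: [0.034, 0.999, 0.0, 0.0]
force: [0.4, 0.9, -1.2]
finger_gap: 0.276
gripper_force: 49.7
```

servo_tool(
  rows=[
    [[0,0,0,0,-0.008,0,-1],[0,0,0,0,-0.008,0,-1],[0,0,0,0,-0.008,0,-1],[0,0,0,0,-0.008,0,-1],[0,0,0,0,-0.008,0,-1],[0,0,0,0,-0.008,0,-1],[0,0,0,0,-0.008,0,-1],[0,0,0,0,-0.008,0,-1]],
  ],
)

```text
t: 5.13
tcp_pos: [0.6011, 0.0147, 0.0663]
tool_rot: [0.033, 0.999, 0.0, -0.0]
force: [0.2, -0.2, -0.6]
finger_gap: 0.27
gripper_force: 49.7
```

Run:
```python
from h import *
st(); im=manip.snapshot("top");cv2.imwrite("pics/s3.png",np.vstack([cv2.resize(manip.snapshot("scene")[150:320,230:550],None,fx=2,fy=2)[:300],cv2.resize(im[150:300,200:520],None,fx=2,fy=2)]))
```

```text
t 5.13 tcp [601.1  14.7  66.3] x [-0.998  0.066  0.   ] y [0.066 0.998 0.   ] F [ 0.2 -0.2 -0.6] gap 0.27 gf 49.657766819000244 q [-0.16  0.75  1.62 -0.    0.77 -1.67]
```

View pics/s3.png

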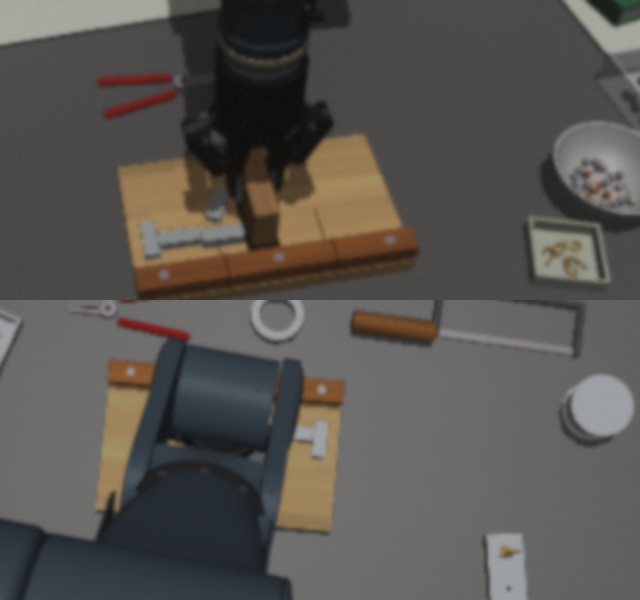

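servo_tool(
  rows=[
    [[0,0,0,0,-0.008,0,-1],[0,0,0,0,-0.008,0,-1],[0,0,0,0,-0.008,0,-1],[0,0,0,0,-0.008,0,-1],[0,0,0,0,-0.008,0,-1],[0,0,0,0,-0.008,0,-1],[0,0,0,0,-0.008,0,-1],[0,0,0,0,-0.008,0,-1]],
  ],
)

```text
t: 5.9
tcp_pos: [0.5968, -0.0493, 0.0663]
tool_rot: [0.033, 0.999, -0.0, 0.0]
force: [0.2, 0.1, -1.0]
finger_gap: 0.274
gripper_force: 49.6
```

servo_tool(
  rows=[
    [[0,0,0,0,-0.008,0,-1],[0,0,0,0,-0.008,0,-1],[0,0,0,0,-0.008,0,-1],[0,0,0,0,-0.008,0,-1],[0,0,0,0,-0.008,0,-1],[0,0,0,0,-0.008,0,-1],[0,0,0,0,-0.008,0,-1],[0,0,0,0,0,0,-1]],
  ],
)

```text
t: 6.57
tcp_pos: [0.5934, -0.1061, 0.0664]
tool_rot: [0.034, 0.999, -0.0, 0.0]
force: [-0.3, 0.3, -0.9]
finger_gap: 0.273
gripper_force: 49.6
```

Run:
```python
from h import *
st(); im=manip.snapshot("top");cv2.imwrite("pics/s4.png",np.vstack([cv2.resize(manip.snapshot("scene")[150:320,180:500],None,fx=2,fy=2)[:300],cv2.resize(im[150:300,200:520],None,fx=2,fy=2)]))
```

```text
t 6.57 tcp [ 593.4 -106.1   66.4] x [-0.998  0.068 -0.001] y [ 0.068  0.998 -0.001] F [-0.3  0.3 -0.9] gap 0.273 gf 49.61883544921875 q [-0.36  0.75  1.62 -0.    0.77 -1.86]
```

View pics/s4.png

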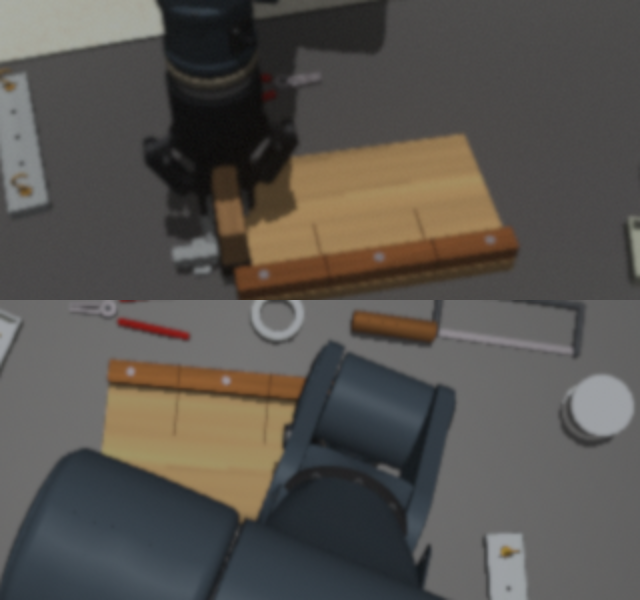

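servo_tool(
  rows=[
    [[0,0,0,0,-0.008,0,-1],[0,0,0,0,-0.008,0,-1],[0,0,0,0,-0.008,0,-1],[0,0,0,0,-0.008,0,-1],[0,0,0,0,-0.008,0,-1],[0,0,0,0,-0.004,0,-1],[0,0,0,0,0,0,-1]],
  ],
)

```text
t: 7.25
tcp_pos: [0.5904, -0.1496, 0.0663]
tool_rot: [0.034, 0.999, -0.0, 0.0]
force: [-0.5, 0.3, -1.2]
finger_gap: 0.273
gripper_force: 49.6
```

Run:
```python
from h import *
st(); im=manip.snapshot("top");cv2.imwrite("pics/s5.png",np.vstack([cv2.resize(manip.snapshot("scene")[180:320,180:400],None,fx=2.8,fy=2.8)[:380],cv2.resize(im[180:290,300:520],None,fx=2.8,fy=2)]))
```

```text
t 7.25 tcp [ 590.4 -149.6   66.3] x [-0.998  0.068 -0.001] y [ 0.068  0.998 -0.   ] F [-0.5  0.3 -1.2] gap 0.273 gf 49.63802754878998 q [-0.43  0.76  1.6  -0.    0.78 -1.93]
```

View pics/s5.png

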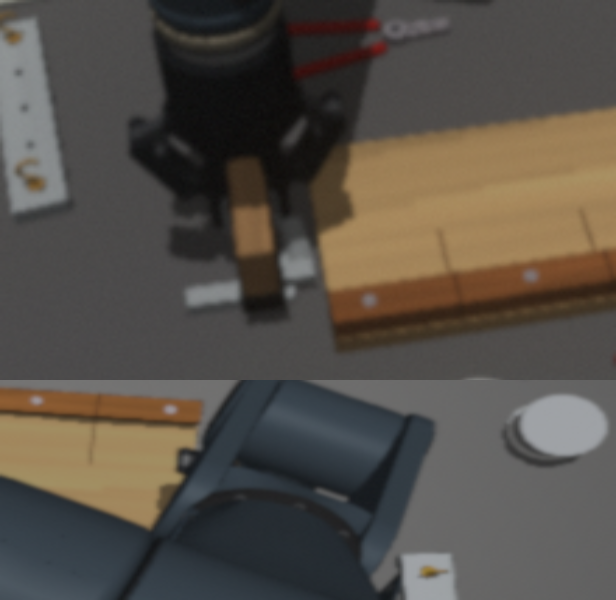

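Every offcut is off the board: one is by its edge near (300,260), one ahead at (205,296) and another at (190,240). Next I set the scraper down farther right.

servo_tool(
  rows=[
    [[0,0,0,0,0,-0.02,-1],[0,0,0,0,0,-0.02,-1],[0,0,0,-0.0082,-0.0301,0,-1],[0,0,0,-0.0082,-0.0301,0,-1],[0,0,0,-0.0082,-0.0301,0,-1],[0,0,0,-0.0082,-0.0301,0,-1],[0,0,0,0,0,0,-1],[0,0,0,0,0,0,-1]],
  ],
)

```text
t: 8.02
tcp_pos: [0.6152, -0.2721, 0.1062]
tool_rot: [0.034, 0.999, -0.0, 0.0]
force: [-0.5, 0.4, -1.7]
finger_gap: 0.274
gripper_force: 49.6
```

servo_tool(
  rows=[
    [[0,0,0,0,0,0.03,-1],[0,0,0,0,0,0.02,-1],[0,0,0,0,0,0.007,-1],[0,0,0,0,0,0.003,-1],[0,0,0,0,0,0,-1]],
  ],
)

```text
t: 8.43
tcp_pos: [0.6144, -0.2688, 0.0461]
tool_rot: [0.033, 0.999, 0.001, -0.001]
force: [-0.2, -0.7, -1.7]
finger_gap: 0.278
gripper_force: 49.8
```

Run:
```python
from h import *
st()
```

```text
t 8.43 tcp [ 614.4 -268.8   46.1] x [-0.998  0.065  0.002] y [0.065 0.998 0.001] F [-0.2 -0.7 -1.7] gap 0.278 gf 49.84617233276367 q [-0.58  0.84  1.44  0.    0.86 -2.08]
```

servo_tool(
  rows=[
    [[0,0,0,0,0,0.0015,-1],[0,0,0,0,0,0,-1],[0,0,0,0,0,0,0.2],[0,0,0,0,0,0,0.2],[0,0,0,0,0,0,0.2],[0,0,0,0,0,0,0.2],[0,0,0,0,0,0,0.2]],
  ],
)

```text
t: 9.02
tcp_pos: [0.6151, -0.2706, 0.0451]
tool_rot: [0.033, 0.999, -0.0, 0.0]
force: [0.5, -0.1, -0.0]
finger_gap: 0.596
gripper_force: 0.0
```

servo_tool(
  rows=[
    [[0,0,0,0,0,-0.01,0.2],[0,0,0,0,0,-0.03,0.2],[0,0,0,0,0,-0.04,0.2],[0,0,0,0,0,-0.03,0.2],[0,0,0,0.03,0,0,1],[0,0,0,0.03,0,0,1],[0,0,0,0.03,0,0,1],[0,0,0,0.03,0,0,1]],
  ],
)

```text
t: 9.68
tcp_pos: [0.4942, -0.2623, 0.156]
tool_rot: [0.033, 0.999, -0.001, 0.001]
force: [-0.4, -0.2, 0.1]
finger_gap: 0.999
gripper_force: 0.0
```

Run:
```python
from h import *
st(); im=manip.snapshot("top");cv2.imwrite("pics/s6.png",np.vstack([cv2.resize(manip.snapshot("scene")[180:320,120:360],None,fx=2.5,fy=2)[:300],cv2.resize(im[180:290,300:520],None,fx=2.73,fy=2.73)]))
h=cv2.cvtColor(im,cv2.COLOR_BGR2HSV);H,S,V=cv2.split(h)
grey=((S<50)&(V>110)).astype(np.uint8)*255
rects(im,grey,(350,196,450,300),.01)
wood=((S>70)&(V>70)&(H<30)).astype(np.uint8)*255
print('scraper');rects(im,wood,(400,180,480,270),.06)
```

```text
t 9.68 tcp [ 494.2 -262.3  156. ] x [-0.998  0.066 -0.001] y [ 0.066  0.998 -0.001] F [-0.4 -0.2  0.1] gap 0.999 gf 0.0 q [-0.69  0.57  1.69 -0.    0.88 -2.19]Traceback (most recent call last):
  File "<stdin>", line 2, in <module>
    return _nx.concatenate(arrs, 0, dtype=dtype, casting=casting)
           ~~~~~~~~~~~~~~~^^^^^^^^^^^^^^^^^^^^^^^^^^^^^^^^^^^^^^^
ValueError: all the input array dimensions except for the concatenation axis must match exactly, but along dimension 1, the array at index 0 has size 600 and the array at index 1 has size 601
```

Run:
```python
from h import *
im=manip.snapshot("top");sc=manip.snapshot("scene")
cv2.imwrite("pics/s7.png",np.vstack([cv2.resize(sc[200:320,120:360],(600,300)),cv2.resize(im[180:300,300:540],(600,300))]))
h=cv2.cvtColor(im,cv2.COLOR_BGR2HSV);H,S,V=cv2.split(h)
grey=((S<50)&(V>110)).astype(np.uint8)*255
rects(im,grey,(350,196,450,300),.01)
wood=((S>70)&(V>70)&(H<30)).astype(np.uint8)*255
print('scraper');rects(im,wood,(400,180,480,270),.06)
```

```text
[ 617.9 -184.2] [41.1 16.9] 86.4 px [402. 219.] corners [[608.0, -204.0], [625.0, -205.0], [628.0, -164.0], [611.0, -163.0]]
[ 601.3 -128.2] [40.2 64.6] 59.2 px [378. 225.] corners [[563.0, -129.0], [619.0, -162.0], [639.0, -127.0], [584.0, -94.0]]
scraper
[ 616.4 -270.1] [ 24.  105.4] 86.4 px [446. 218.] corners [[563.0, -279.0], [668.0, -285.0], [670.0, -261.0], [565.0, -255.0]]
```

View pics/s7.png

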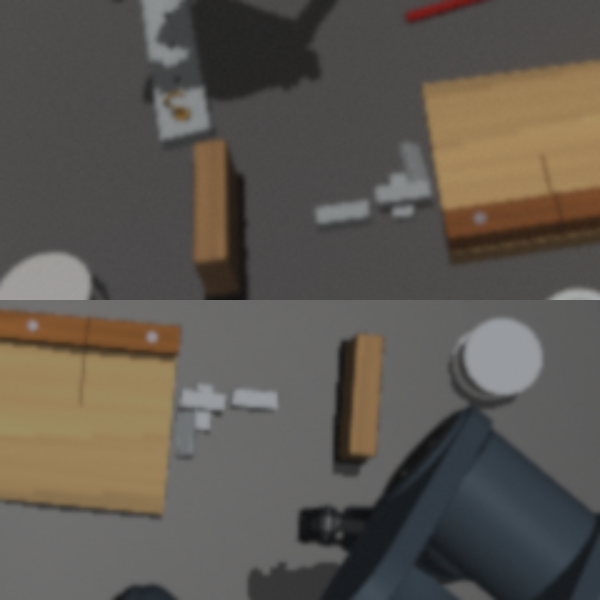

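The view shows the four offcuts off the board, with one resting across another just beyond the right edge at (203,400). The scraper stands at (365,395), and next I fetch the bar.

servo_tool(
  rows=[
    [[0,0,0,0.0255,-0.0144,0,1],[0,0,0,0.0255,-0.0144,0,1],[0,0,0,0.0255,-0.0144,0,1],[0,0,-3.9,0,0,0.03,1],[0,0,-3.9,0,0,0.03,1],[0,0,0,0,0,0,1],[0,0,0,0,0,0,1]],
  ],
)

```text
t: 10.47
tcp_pos: [0.4166, -0.3007, 0.094]
tool_rot: [-0.034, 0.999, 0.001, -0.001]
force: [0.9, -1.1, 0.5]
finger_gap: 1.004
gripper_force: 0.0
```

Run:
```python
from h import *
st()
```

```text
t 10.47 tcp [ 416.6 -300.7   94. ] x [-0.998 -0.068  0.001] y [-0.068  0.998  0.002] F [ 0.9 -1.1  0.5] gap 1.004 gf 0.0 q [-0.84  0.63  1.84  0.    0.68 -2.48]
```

servo_tool(
  rows=[
    [[0,0,0,0,0,0.03,1],[0,0,0,0,0,0.03,1],[0,0,0,0,0,0.012,1],[0,0,0,0,0,0,1],[0,0,0,0,0,0,1]],
  ],
)

```text
t: 10.88
tcp_pos: [0.4175, -0.3012, 0.0237]
tool_rot: [-0.035, 0.999, -0.001, 0.001]
force: [0.2, -0.4, 0.5]
finger_gap: 1.002
gripper_force: 0.0
```

servo_tool(
  rows=[
    [[0,0,0,0,0,0,-1],[0,0,0,0,0,0,-1],[0,0,0,0,0,0,-1],[0,0,0,0,0,0,-1],[0,0,0,0,0,0,-1],[0,0,0,0,0,0,-1],[0,0,0,0,0,0,-1]],
  ],
)

```text
t: 11.47
tcp_pos: [0.4164, -0.3007, 0.0242]
tool_rot: [-0.035, 0.999, -0.001, 0.001]
force: [-0.2, 0.4, 6.4]
finger_gap: 0.448
gripper_force: 50.3
```

Run:
```python
from h import *
st()
```

```text
t 11.47 tcp [ 416.4 -300.7   24.2] x [-0.998 -0.069 -0.001] y [-0.069  0.998 -0.001] F [-0.2  0.4  6.4] gap 0.448 gf 50.27910590171814 q [-0.84  0.76  1.86  0.    0.52 -2.48]
```

servo_tool(
  rows=[
    [[0,0,0,0,0,-0.02,-1],[0,0,0,0,0,-0.035,-1],[0,0,0,0,0,-0.035,-1],[0,0,0,0,0,-0.03,-1],[0,0,7,0,0,0,-1],[0,0,7,0,0,0,-1],[0,0,7,0,0,0,-1],[0,0,7,0,0,0,-1]],
  ],
)

```text
t: 12.13
tcp_pos: [0.4156, -0.3001, 0.1432]
tool_rot: [0.211, 0.977, 0.0, -0.0]
force: [0.9, 0.2, -4.2]
finger_gap: 0.448
gripper_force: 52.5
```

servo_tool(
  rows=[
    [[0,0,7,0,0,0,-1],[0,0,7,0,0,0,-1],[0,0,7,0,0,0,-1],[0,0,7,0,0,0,-1],[0,0,7,0,0,0,-1],[0,0,7,0,0,0,-1],[0,0,7,0,0,0,-1],[0,0,7,0,0,0,-1]],
  ],
)

```text
t: 12.8
tcp_pos: [0.4155, -0.3, 0.1427]
tool_rot: [0.645, 0.764, 0.0, -0.001]
force: [0.1, -0.7, -3.0]
finger_gap: 0.451
gripper_force: 52.5
```

servo_tool(
  rows=[
    [[0,0,7,0,0,0,-1],[0,0,6.8,0,0,0,-1],[0,0,0,0,0,0,-1],[0,0,0,0,0,0,-1]],
  ],
)

```text
t: 13.13
tcp_pos: [0.4157, -0.3001, 0.1427]
tool_rot: [0.729, 0.684, -0.0, -0.0]
force: [0.4, 0.8, -2.5]
finger_gap: 0.45
gripper_force: 52.5
```

Run:
```python
from h import *
st()
im=manip.snapshot("top");h=cv2.cvtColor(im,cv2.COLOR_BGR2HSV);H,S,V=cv2.split(h)
grey=((S<60)&(V>120)).astype(np.uint8)*255
rects(im,grey,(350,240,560,420),.13,amin=100)
```

```text
t 13.13 tcp [ 415.7 -300.1  142.7] x [0.063 0.998 0.   ] y [ 0.998 -0.063 -0.001] F [ 0.4  0.8 -2.5] gap 0.45 gf 52.54043519496918 q [-0.84  0.54  1.81 -0.    0.79 -0.78]
[ 265.6 -452.2] [40.1 92.3] 88.3 px [553. 399.] corners [[219.0, -471.0], [311.0, -474.0], [312.0, -434.0], [220.0, -431.0]]
[ 420.8 -242.5] [85.5 38.7] 86.5 px [436. 308.] corners [[399.0, -284.0], [438.0, -286.0], [443.0, -201.0], [404.0, -199.0]]
[ 489.6 -463.4] [ 29.8 156.4] 88.8 px [553. 276.] corners [[411.0, -477.0], [567.0, -480.0], [568.0, -450.0], [412.0, -447.0]]
```

servo_tool(
  rows=[
    [[0,0,0,0.0277,0.014,0,-1],[0,0,0,0.0277,0.014,0,-1],[0,0,0,0.0277,0.014,0,-1],[0,0,0,0.0277,0.014,0,-1],[0,0,0,0.0277,0.014,0,-1],[0,0,0,0.0277,0.014,0,-1],[0,0,0,0.0277,0.014,0,-1],[0,0,0,0.0277,0.014,0,-1]],
  ],
)

```text
t: 13.85
tcp_pos: [0.5429, -0.0853, 0.1428]
tool_rot: [0.729, 0.684, -0.0, -0.0]
force: [-0.1, 0.7, -3.1]
finger_gap: 0.451
gripper_force: 52.5
```

servo_tool(
  rows=[
    [[0,0,0,0.0277,0.014,0,-1],[0,0,0,0.0277,0.014,0,-1],[0,0,0,0.0277,0.014,0,-1],[0,0,0,0.0277,0.014,0,-1],[0,0,0,0,0,0.02,-1],[0,0,0,0,0,0.03,-1],[0,0,0,0,0,0,-1],[0,0,0,0,0,0,-1]],
  ],
)

```text
t: 14.52
tcp_pos: [0.6037, 0.0204, 0.0911]
tool_rot: [0.73, 0.684, -0.002, -0.002]
force: [1.2, 0.4, -3.5]
finger_gap: 0.447
gripper_force: 52.6
```

Run:
```python
from h import *
st()
```

```text
t 14.52 tcp [603.7  20.4  91.1] x [0.065 0.998 0.   ] y [ 0.998 -0.065 -0.006] F [ 1.2  0.4 -3.5] gap 0.447 gf 52.55700767040253 q [-0.15  0.71  1.6  -0.    0.83 -0.09]
```

servo_tool(
  rows=[
    [[0,0,0,0,0,0.025,-1],[0,0,0,0,0,0.015,-1],[0,0,0,0,0,0.006,-1],[0,0,0,0,0,0.002,-1],[0,0,0,0,0,0,-1],[0,0,0,0,0,0,-1]],
  ],
)

```text
t: 15.02
tcp_pos: [0.6068, 0.0196, 0.0462]
tool_rot: [0.73, 0.683, 0.001, 0.001]
force: [-0.3, 0.6, -3.8]
finger_gap: 0.452
gripper_force: 52.5
```

Run:
```python
from h import *
st()
```

```text
t 15.02 tcp [606.8  19.6  46.2] x [ 0.067  0.998 -0.   ] y [ 0.998 -0.067  0.003] F [-0.3  0.6 -3.8] gap 0.452 gf 52.51416027545929 q [-0.15  0.79  1.61  0.    0.74 -0.08]
```

servo_tool(
  rows=[
    [[0,0,0,0,0,0.0015,-1],[0,0,0,0,0,0.0015,-1],[0,0,0,0,0,0,-1],[0,0,0,0,0,0,-1]],
  ],
)

```text
t: 15.35
tcp_pos: [0.6061, 0.0199, 0.0423]
tool_rot: [0.73, 0.683, 0.0, 0.0]
force: [-0.6, -0.7, -1.8]
finger_gap: 0.449
gripper_force: 52.8
```

Run:
```python
from h import *
st()
```

```text
t 15.35 tcp [606.1  19.9  42.3] x [ 0.066  0.998 -0.   ] y [ 0.998 -0.066  0.001] F [-0.6 -0.7 -1.8] gap 0.449 gf 52.75472939014435 q [-0.15  0.79  1.62 -0.    0.73 -0.08]
```

servo_tool(
  rows=[
    [[0,0,0,0,0,0,0.2],[0,0,0,0,0,0,0.2],[0,0,0,0,0,0,0.2],[0,0,0,0,0,0,0.2],[0,0,0,0,0,-0.01,0.2],[0,0,0,0,0,-0.02,0.2],[0,0,0,0,0,-0.03,0.2],[0,0,0,0,0,0,0.2]],
  ],
)

```text
t: 16.02
tcp_pos: [0.6093, 0.0196, 0.1073]
tool_rot: [0.73, 0.683, 0.003, 0.004]
force: [0.7, 0.1, 0.5]
finger_gap: 0.602
gripper_force: 0.0
```

servo_tool(
  rows=[
    [[0,0,0,0,-0.025,0,-1],[0,0,0,0,-0.025,0,-1],[0,0,-7,0,0,0,-1],[0,0,-7,0,0,0,-1],[0,0,-7,0,0,0,-1],[0,0,-7,0,0,0,-1],[0,0,-7,0,0,0,-1],[0,0,-7,0,0,0,-1]],
  ],
)

```text
t: 16.68
tcp_pos: [0.556, 0.0233, 0.1023]
tool_rot: [0.434, 0.901, 0.0, 0.0]
force: [0.3, -0.0, 0.3]
finger_gap: 0.001
gripper_force: 0.0
```

servo_tool(
  rows=[
    [[0,0,-7,0,0,0,-1],[0,0,-7,0,0,0,-1],[0,0,-7,0,0,0,-1],[0,0,-7,0,0,0,-1],[0,0,-7,0,0,0,-1],[0,0,-7,0,0,0,-1],[0,0,-6,0,0,0,-1],[0,0,0,0,0,0,-1]],
  ],
)

```text
t: 17.35
tcp_pos: [0.556, 0.0233, 0.1023]
tool_rot: [0.032, 0.999, -0.0, 0.0]
force: [0.3, 0.4, -0.3]
finger_gap: -0.0
gripper_force: 0.0
```

Run:
```python
from h import *
st()
sc=manip.snapshot("scene");im=manip.snapshot("top")
cv2.imwrite("pics/s8.png",np.vstack([cv2.resize(sc[180:320,220:500],(600,300)),cv2.resize(im[160:300,220:500],(600,300))]))
```

```text
t 17.35 tcp [556.   23.3 102.3] x [-0.998  0.065 -0.001] y [ 0.065  0.998 -0.   ] F [ 0.3  0.4 -0.3] gap -0.0 gf 0.0 q [-0.16  0.65  1.73 -0.    0.76 -1.66]
```

View pics/s8.png

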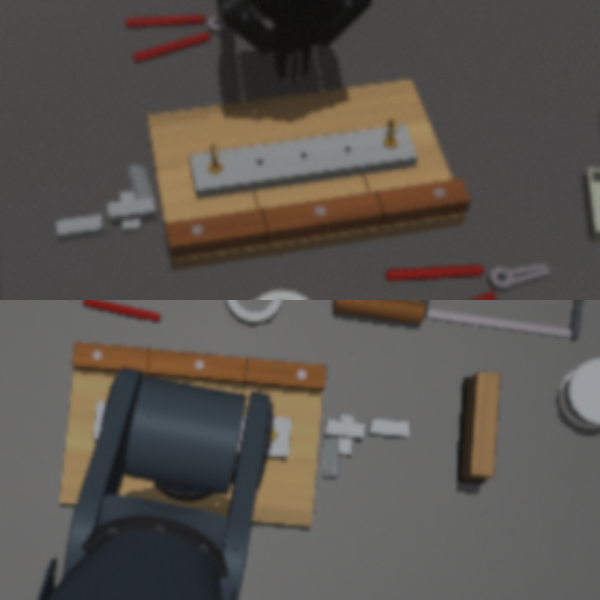

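The bar lies parallel to the fence and central, with the offcuts and scraper undisturbed. I'll lower the closed fingers behind it.

servo_tool(
  rows=[
    [[0,0,0,0,0,0.025,-1],[0,0,0,0,0,0.02,-1],[0,0,0,0,0,0.01,-1],[0,0,0,0,0,0.005,-1],[0,0,0,0,0,0,-1],[0,0,0,0,0,0,-1]],
  ],
)

```text
t: 17.95
tcp_pos: [0.5562, 0.0233, 0.0421]
tool_rot: [0.034, 0.999, -0.0, 0.0]
force: [0.3, 0.2, 1.1]
finger_gap: -0.003
gripper_force: 0.0
```

servo_tool(
  rows=[
    [[0,0,0,-0.005,0,0,-1],[0,0,0,-0.005,0,0,-1],[0,0,0,-0.005,0,0,-1],[0,0,0,-0.004,0,0,-1],[0,0,0,-0.004,0,0,-1],[0,0,0,-0.004,0,0,-1],[0,0,0,-0.004,0,0,-1],[0,0,0,0,0,0,-1]],
  ],
)

```text
t: 18.62
tcp_pos: [0.5879, 0.0212, 0.0418]
tool_rot: [0.033, 0.999, -0.0, 0.001]
force: [-1.4, 1.8, -0.1]
finger_gap: -0.0
gripper_force: 0.8
```

Run:
```python
from h import *
st()
```

```text
t 18.62 tcp [587.9  21.2  41.8] x [-0.998  0.066 -0.002] y [ 0.066  0.998 -0.   ] F [-1.4  1.8 -0.1] gap -0.0 gf 0.7782033145485912 q [-0.15  0.78  1.67  0.    0.7  -1.66]
```

servo_tool(
  rows=[
    [[0,0,0,-0.003,0,0,-1],[0,0,0,-0.003,0,0,-1],[0,0,0,-0.003,0,0,-1],[0,0,0,-0.003,0,0,-1],[0,0,0,0,0,0,-1]],
  ],
)

```text
t: 19.03
tcp_pos: [0.6004, 0.0203, 0.0418]
tool_rot: [0.033, 0.999, -0.0, 0.001]
force: [0.0, 0.5, -0.8]
finger_gap: 0.001
gripper_force: 0.1
```

servo_tool(
  rows=[
    [[0,0,0,-0.001,0,0,-1],[0,0,0,-0.001,0,0,-1],[0,0,0,0,0,0,-1],[0,0,0,0,0,0,-1]],
  ],
)

```text
t: 19.37
tcp_pos: [0.6005, 0.0203, 0.0418]
tool_rot: [0.033, 0.999, -0.0, -0.0]
force: [-1.7, -0.4, 1.0]
finger_gap: -0.004
gripper_force: 1.1
```

Run:
```python
from h import *
st()
im=manip.snapshot("top");h=cv2.cvtColor(im,cv2.COLOR_BGR2HSV);H,S,V=cv2.split(h)
rects(im,((S<60)&(V>110)).astype(np.uint8)*255,(255,180,366,260),.033)
```

```text
t 19.37 tcp [600.5  20.3  41.8] x [-0.998  0.066  0.   ] y [ 0.066  0.998 -0.   ] F [-1.7 -0.4  1. ] gap -0.004 gf 1.143123280871805 q [-0.15  0.79  1.63 -0.    0.72 -1.66]
[627.9 -67. ] [25.4 41.4] 84.9 px [350. 212.] corners [[606.0, -78.0], [647.0, -82.0], [650.0, -56.0], [608.0, -53.0]]
[638.8 116.9] [13.2 44. ] 73.9 px [267. 204.] corners [[616.0, 117.0], [658.0, 104.0], [662.0, 117.0], [619.0, 129.0]]
[687.3 -56.5] [20.1 83.8] 1.6 px [348. 182.] corners [[676.0, -15.0], [678.0, -99.0], [699.0, -98.0], [696.0, -14.0]]
```

servo_tool(
  rows=[
    [[0,0,0,-0.0015,0,0,-1],[0,0,0,-0.0015,0,0,-1],[0,0,0,0,0,0,-1],[0,0,0,0,0,0,-1]],
  ],
)

```text
t: 19.75
tcp_pos: [0.6045, 0.0201, 0.0418]
tool_rot: [0.033, 0.999, -0.0, 0.001]
force: [-1.8, -0.1, -1.1]
finger_gap: -0.001
gripper_force: 0.6
```

Run:
```python
from h import *
st()
im=manip.snapshot("top")
cv2.imwrite("pics/s9.png",im)
```

```text
t 19.75 tcp [604.5  20.1  41.8] x [-0.998  0.067 -0.001] y [0.067 0.998 0.   ] F [-1.8 -0.1 -1.1] gap -0.001 gf 0.5771321225620341 q [-0.15  0.79  1.62  0.    0.73 -1.66]
```

servo_tool(
  rows=[
    [[0,0,0,-0.0015,0,0,-1],[0,0,0,-0.0015,0,0,-1],[0,0,0,0,0,0,-1],[0,0,0,0,0,0,-1]],
  ],
)

```text
t: 20.13
tcp_pos: [0.6071, 0.0199, 0.0418]
tool_rot: [0.033, 0.999, 0.0, 0.0]
force: [-1.3, -0.9, 1.2]
finger_gap: -0.0
gripper_force: 0.8
```

servo_tool(
  rows=[
    [[0,0,0,-0.001,0,0,-1],[0,0,0,0,0,0,-1],[0,0,0,0,0,0,-1]],
  ],
)

```text
t: 20.38
tcp_pos: [0.6074, 0.02, 0.0418]
tool_rot: [0.033, 0.999, 0.0, -0.0]
force: [-3.2, 0.0, 1.6]
finger_gap: -0.003
gripper_force: 1.7
```

Run:
```python
from h import *
st()
```

```text
t 20.38 tcp [607.4  20.   41.8] x [-0.998  0.066  0.001] y [0.066 0.998 0.   ] F [-3.2  0.   1.6] gap -0.003 gf 1.6595131406029395 q [-0.15  0.79  1.61 -0.    0.74 -1.66]
```

servo_tool(
  rows=[
    [[0,0,0,-0.001,0,0,-1],[0,0,0,0,0,0,-1],[0,0,0,0,0,0,-1]],
  ],
)

```text
t: 20.63
tcp_pos: [0.608, 0.0201, 0.0418]
tool_rot: [0.033, 0.999, 0.0, -0.001]
force: [-4.1, 1.5, 4.2]
finger_gap: 0.004
gripper_force: 2.5
```

servo_tool(
  rows=[
    [[0,0,0,-0.0005,0,0,-1],[0,0,0,0,0,0,-1],[0,0,0,0,0,0,-1]],
  ],
)

```text
t: 20.88
tcp_pos: [0.608, 0.0201, 0.0418]
tool_rot: [0.033, 0.999, 0.0, -0.001]
force: [-6.4, 0.8, 4.5]
finger_gap: -0.003
gripper_force: 2.9
```

Run:
```python
from h import *
st()
```

```text
t 20.88 tcp [608.   20.1  41.8] x [-0.998  0.066  0.003] y [0.066 0.998 0.   ] F [-6.4  0.8  4.5] gap -0.003 gf 2.9459022358059883 q [-0.15  0.79  1.61  0.    0.74 -1.65]
```

servo_tool(
  rows=[
    [[0,0,0,-0.0005,0,0,-1],[0,0,0,0,0,0,-1],[0,0,0,0,0,0,-1]],
  ],
)

```text
t: 21.13
tcp_pos: [0.608, 0.0201, 0.0418]
tool_rot: [0.033, 0.999, 0.0, -0.002]
force: [-6.9, 0.9, 5.6]
finger_gap: -0.001
gripper_force: 3.3
```

servo_tool(
  rows=[
    [[0,0,0,-0.0005,0,0,-1],[0,0,0,0,0,0,-1],[0,0,0,0,0,0,-1]],
  ],
)

```text
t: 21.38
tcp_pos: [0.608, 0.0201, 0.0418]
tool_rot: [0.033, 0.999, 0.0, -0.003]
force: [-6.5, 0.5, 5.6]
finger_gap: -0.001
gripper_force: 3.7
```

Run:
```python
from h import *
st()
im=manip.snapshot("top");fs=[manip.sense()['force']]
for _ in range(3): manip.snapshot("scene"); fs.append(manip.sense()['force'])
print(np.round(fs,1))
h=cv2.cvtColor(im,cv2.COLOR_BGR2HSV);H,S,V=cv2.split(h)
m=((S<60)&(V>110)).astype(np.uint8)*255
rects(im,m,(250,185,368,260),.033)
rects(im,((S>120)&(H<14)&(V>40)).astype(np.uint8)*255,(245,170,385,205),.038)
rects(im,((S>70)&(V>70)&(H<30)).astype(np.uint8)*255,(400,180,480,270),.06)
O=np.array([609.3,21]);print([((np.array(p)-O)@np.array([[.9979,.0655],[-.0655,.9979]])).round() for p in ([601,-128],[618,-184])])
rects(im,m,(366,196,450,300),.01)
```

```text
t 21.38 tcp [608.   20.1  41.8] x [-0.998  0.066  0.005] y [0.066 0.998 0.   ] F [-6.5  0.5  5.6] gap -0.001 gf 3.727770633995533 q [-0.15  0.8   1.61 -0.    0.74 -1.65]
[[-7.2  0.3  6.2]
 [-7.1  0.5  5.7]
 [-6.5  0.5  5.2]
 [-7.5  0.9  6.4]]
[634.2 -66.7] [26.9 41.4] 83.1 px [350. 209.] corners [[612.0, -78.0], [653.0, -83.0], [656.0, -56.0], [615.0, -51.0]]
[646.3 116.6] [12.5 42. ] 73.9 px [268. 200.] corners [[624.0, 116.0], [665.0, 105.0], [668.0, 117.0], [628.0, 128.0]]
[682.4 -83. ] [ 8.9 39.7] 1.6 px [359. 186.] corners [[677.0, -63.0], [679.0, -103.0], [687.0, -103.0], [686.0, -63.0]]
[633.6 149.6] [93.   6.6] 2.3 px [251. 205.] corners [[587.0, 151.0], [587.0, 144.0], [680.0, 148.0], [680.0, 155.0]]
[ 616.3 -270. ] [ 24.3 105.6] 86.4 px [446. 218.] corners [[563.0, -279.0], [668.0, -285.0], [670.0, -261.0], [564.0, -255.0]]
[array([   1., -149.]), array([  22., -204.])]
[ 565.9 -154.4] [ 94.2 212.3] 86.3 px [386. 237.] corners [[457.0, -194.0], [669.0, -208.0], [675.0, -114.0], [463.0, -100.0]]
```

servo_tool(
  rows=[
    [[0,0,0,0,0,-0.001,-1],[0,0,0,0,0,0,-1],[0,0,0,0,0,0,-1]],
  ],
)

```text
t: 21.83
tcp_pos: [0.608, 0.0201, 0.0418]
tool_rot: [0.033, 0.999, 0.0, -0.003]
force: [-6.3, -0.2, 1.3]
finger_gap: -0.002
gripper_force: 2.9
```

servo_tool(
  rows=[
    [[0,0,0,-0.001,0,0,-1],[0,0,0,0,0,0,-1],[0,0,0,0,0,0,-1]],
  ],
)

```text
t: 22.08
tcp_pos: [0.608, 0.02, 0.0418]
tool_rot: [0.033, 0.999, 0.0, -0.004]
force: [-7.9, 1.0, 2.2]
finger_gap: 0.004
gripper_force: 3.8
```

Run:
```python
from h import *
st()
```

```text
t 22.08 tcp [608.   20.   41.8] x [-0.998  0.066  0.007] y [0.066 0.998 0.   ] F [-7.9  1.   2.2] gap 0.004 gf 3.7593360990285873 q [-0.15  0.8   1.6  -0.    0.75 -1.65]
```

servo_tool(
  rows=[
    [[0,0,0,-0.001,0,-0.0003,-1],[0,0,0,-0.0008,0,0,-1],[0,0,0,0,0,0,-1],[0,0,0,0,0,0,-1]],
  ],
)

```text
t: 22.42
tcp_pos: [0.6081, 0.0201, 0.0419]
tool_rot: [0.033, 0.999, 0.0, -0.006]
force: [-9.1, 0.4, 2.9]
finger_gap: 0.002
gripper_force: 5.0
```

Run:
```python
from h import *
st();fs=[]
for _ in range(6): manip.snapshot("scene"); fs.append(manip.sense()['force'])
print(np.round(fs,1),np.mean(fs,0)); st()
```

```text
t 22.42 tcp [608.1  20.1  41.9] x [-0.998  0.066  0.011] y [0.066 0.998 0.   ] F [-9.1  0.4  2.9] gap 0.002 gf 4.973075017333031 q [-0.15  0.8   1.6  -0.    0.75 -1.65]
[[ -9.6   0.3   3.6]
 [-10.7   0.4   3.2]
 [-10.7   0.4   3.5]
 [-10.7   0.9   2.8]
 [-10.3   0.6   2.9]
 [ -9.5   0.2   3. ]] [-10.24068223   0.46148357   3.16371637]
t 22.72 tcp [608.1  20.1  41.9] x [-0.998  0.066  0.011] y [0.066 0.998 0.   ] F [-9.5  0.2  3. ] gap 0.001 gf 4.961303249001503 q [-0.15  0.8   1.6  -0.    0.75 -1.65]
```

Run:
```python
from h import *
print(manip.sign_off()); st()
```

```text
the job is handed in; nothing more can be done
None
the job is handed in; nothing more can be done
```

I handed the job in with all four sawn-off ends off the board, the scraper block upright on the table to the right of the board, and the bar held flush along the fence with a push of about 10 N (read at the wrist); the hand-in gave no verdict.

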